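# Pry open the battery cover of a water meter

## Robot

A 7-joint arm with a two-finger parallel gripper is mounted at the origin on the work surface. World frame = base frame: x ahead of the robot, y to its left, z up, the work surface at z = 0. Lengths are in m, angles in rad, forces in N, time in s.
With the tool pointing down it reaches from about 0.425 to 0.825 m from the base axis. Payload 3.6 kg.
Tool frame: the origin (TCP) lies where the fingers leave the gripper's body, on its centre line; the fingertips stand 73 mm ahead of it and the grasp point (between the pads) lies 54 mm ahead of it; z points along the fingers, y is the line along which they close (so a half turn about z gives the same grasp; the last joint's range is limited). The gripper opens to 85 mm and grips with 20 to 120 N. Pads are 22 mm wide; open, the fingers measure 114 mm over their backs; the gripper's body (76 mm by 85 mm) begins 54 mm behind the grasp point. The pads swing forward as they close: fully open they stand 13 mm farther back than shut.
Start: joints at [-1.349, 0.615, -0.013, 1.423, 0.008, 1.103, -0.04], TCP at [0.159, 0.63, 0.304] pointing down, gripper open.
Joint ranges: [-3.12, 3.12], [-0.3, 2.06], [-1.34, 1.32], [0.26, 2.42], [-1.36, 4.5], [0.01, 1.98], [-2.84, 2.84]. Speed limits (rad/s): [2.79, 2.79, 3.14, 3.14, 3.14, 3.14, 3.14].

## Interface

Orientations are given as a unit quaternion [x, y, z, w].
In Python, from station import arm, snapshot, camera_info, ticket gives the robot as it stands. Calls block until the motion is done:
- arm.movep(position, orientation): joint-space move of the TCP to a pose.
- arm.line_to(position, velocity=0.15, ori=None): straight line of the TCP; ori=None keeps the orientation; velocity is the mean speed in m/s.
- arm.move_j(angles): joint-space move.
- arm.move_gripper(opening, effort=None): opening from 0.0 (shut) to 1.0 (fully open); effort is the grip in N (None keeps the last); returns when the fingers have stopped.
- arm.pause(seconds).
- arm.ik(position, orientation): joint angles nearest the present ones, or None.
- snapshot(name): name is "scene" or "side" or "wrist"; returns the picture (480x640x3 uint8, blue, green, red); there is no depth.
- camera_info(name): a dict with "fx", "fy", "cx", "cy" (pixels), "R" (3x3) and "t" (3): a world point X has camera coordinates R X + t; the wrist camera has in their place "T_tool_cam" (4x4, takes a point from camera to tool coordinates, whose origin is the TCP and whose axes are the flange's). Camera axes: x right, y down, z forward; pixel columns grow to the right and rows downward; lengths in m; the calibration is good to about 2 mm. A picture is of the moment at which its call begins: read the wrist's pose just before it. camera_info takes no time and is no camera call.
A pose or a line that the arm cannot do raises arm.MotionError and nothing moves.
- ticket.finish_job(): hands the job in; it is judged then, once.
Readings, each from a call of its own:
- arm.read_time(): time.
- arm.read_joint_positions(): joint angles.
- arm.read_dq(): joint speeds.
- arm.read_effort(): joint torques, N m.
- arm.read_tool_pos(): TCP position.
- arm.read_eef_rot(): TCP orientation.
- arm.read_ft_force(): force on the tool from outside, world axes, zero at the start.
- arm.read_wrist_torque(): the same for the moment, N m.
- arm.read_opening(): opening from 0.0 (shut) to 1.0 (fully open).
- arm.read_finger_force(): force on a finger pad.
Only numpy, scipy, OpenCV 4.12 (cv2) and the standard library are available. Lean on these libraries where they do the work, as an engineer would, in place of code of your own. Each camera call takes 0.05 s, during which the arm holds its last target. There are 200 camera calls.

## Task

Take the opening tool from the mat, put its blade into the notch at the front of the water meter and lever the battery cover open until it stands about upright (or further back). Open it with the tool only, not with the gripper itself. Then lay the tool down flat on the mat again and leave the other things on the desk where they are.

Things in the scene. Friction and masses are not known exactly. Their poses are not given: they have to be found in the camera images.
- cover (a joint): Angle of the meter's battery cover (rad): a grey plate 87 (x) by 92 (y) by 4 mm, hinged along its rear (+x) edge. 0 = shut and flush with the top, 1.57 = standing upright, stop at 1.85. Stiff hinge: the cover stays at whatever angle it is left; about 1 N at its front edge moves it.
- meter: Bench-top water meter, a blue box 130 deep (x) by 200 wide (y) by 55 mm high, fixed to the desk. Origin: centre of its underside; its front (with the notch and three round sockets) faces its own -x. Left half of the top (+y): screen and keys; right half: the grey battery cover, flush with the top.
- notch (a point): Centre of the mouth of the pry notch in the meter's front, under the cover's front edge: 50 mm wide (y), 12 mm high (39 to 51 mm above the desk), open through the 8 mm front wall into the bay, where all lies below 36 mm for the next 80 mm. A grey sill as wide as the notch juts 12 mm out below it (top at 39 mm). Axes as the meter's: +x leads into the notch.
- cover_edge (a point): Middle of the lower front edge of the cover (on the cover, moves with it), 87 mm from the hinge line. 51 mm above the desk when shut; the cover's upper face is 4 mm higher.
- cover_hinge (a point): Middle of the cover's hinge line, at the level of its lower face, 51 mm above the desk. The hinge line runs along the meter's y.
- mat: Flat grey mat on the desk, 200 (x) by 220 (y) by 3 mm thick, fixed. Origin: centre of its underside.
- opener: Opening tool, loose, 60 g, lying on the mat: a black square-section handle 80 long (x) by 18 wide (y) by 20 mm high (z) with a flat steel blade 50 mm long, 14 mm wide, 2.5 mm thick sticking out of its +x end at mid-height. Origin: centre of the handle's underside; the blade tip is 90 mm from it along +x. Overall 130 mm long.
- opener_tip (a point): Tip of the opener's blade, middle of its end, 10 mm above the level of the handle's underside. Axes as the opener's.
- brush: Small cleaning brush lying on the mat beside the opener, wooden handle, 130 long by 20 by 22 mm; bystander. Origin: on its underside near its middle, bristles at +x.
- white_bottle: White plastic bottle, 64 mm across, 150 mm high, standing; bystander. Origin: centre of its underside.
- water_bottle: Clear bottle with a green cap, 64 mm across, 190 mm high, standing; bystander. Origin: centre of its underside.
- sample_cup: Clear cup, 52 mm across, 45 mm high, standing; bystander. Origin: centre of its underside.
- bottle_cap: White screw cap, 34 mm across, 16 mm high, lying flat; bystander. Origin: centre of its underside.
- cell_box: Small cardboard box, 50 by 60 by 30 mm; bystander. Origin: centre of its underside.

How it is judged:
By the outcome, as a careful person would: the job done as asked, in the order asked, and still so for the second after the job is handed in, with the robot touching nothing.
It also fails if it takes over 48 s, if anything falls off the work surface, if the arm or the gripper's body presses on something with over 40 N, if the wrist force passes 120 N, or if a joint passes its speed limit or range.

## Working session

There is one attempt and no reset: what is moved stays moved. The work goes in short steps, each a Python script; the robot and the scene stay as the last script left them, time stands still between calls to the robot, and variables do not carry over. Pictures are saved under pics/ and viewed, at most 10 in all, crops included, and the job is handed in when it is done.

```bash
mkdir -p pics; ls
python3 - <<'E'
from station import arm, snapshot, camera_info, ticket
import cv2,numpy as np
for n in ("scene","side"):
    cv2.imwrite(f"pics/{n}0.png",snapshot(n)); c=camera_info(n); print(n,c)
print(camera_info("wrist")); print(arm.read_eef_rot(),arm.read_time())
E
```

```text
pics
scene {'fx': 593.3263308162058, 'fy': 593.3263308162058, 'cx': 321.38973521483746, 'cy': 240.3541272250545, 'R': array([[ 0.34083733,  0.94003105,  0.01309696],
       [ 0.64882776, -0.22512546, -0.72687074],
       [-0.6803326 ,  0.25624236, -0.6866494 ]]), 't': array([-0.17160712, -0.34166048,  1.93090751])}
side {'fx': 523.0680830634724, 'fy': 523.0680830634724, 'cx': 321.4476094540627, 'cy': 239.78358397260573, 'R': array([[ 0.98957167, -0.14402624, -0.0020859 ],
       [-0.10497194, -0.71117089, -0.69513802],
       [ 0.09863469,  0.68810785, -0.71887327]]), 't': array([-0.55341024,  0.09869505,  1.19572906])}
{'fx': 371.88882897978385, 'fy': 371.88882897978385, 'cx': 323.024604083001, 'cy': 238.42747166288868, 'T_tool_cam': array([[-9.36246588e-04, -9.63702284e-01, -2.66977587e-01,
         6.87509901e-02],
       [ 9.99999233e-01, -1.11883401e-03,  5.31793769e-04,
        -1.36412330e-04],
       [-8.11194473e-04, -2.66976884e-01,  9.63702592e-01,
        -6.98149251e-02],
       [ 0.00000000e+00,  0.00000000e+00,  0.00000000e+00,
         1.00000000e+00]])}
[ 1.23540653e-01  9.92338813e-01 -1.16833031e-03 -1.45820975e-04] 0.1
```

View pics/scene0.png

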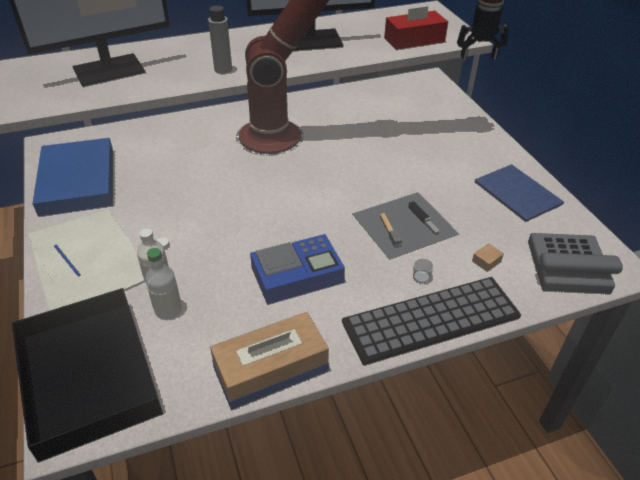

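View pics/side0.png

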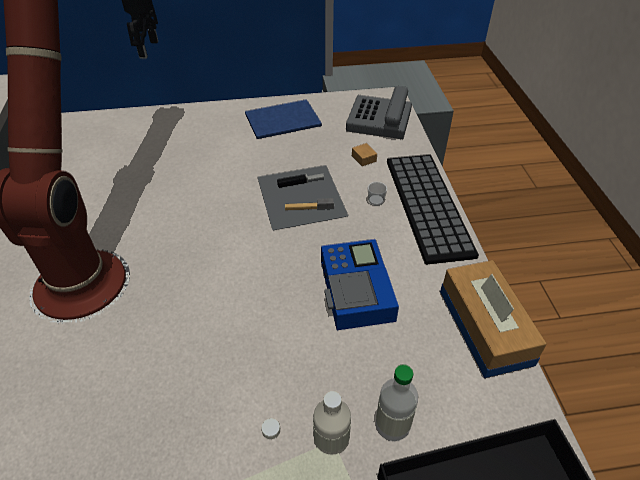

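Both views show the opener on the mat with its blade pointing away from the robot: scene (410,205) to (438,234), side (278,182) to (323,177). The meter's front and sill face the robot, and its cover is on the right half (scene ~(280,258), side ~(350,292)). I'll triangulate roughly, then look from the wrist.

```bash
cat > h.py <<'E'
from station import arm, snapshot, camera_info, ticket
import cv2,numpy as np,json
from scipy.spatial.transform import Rotation as Ro
def P(name,pose=None):
    c=camera_info(name); K=np.array([[c["fx"],0,c["cx"]],[0,c["fy"],c["cy"]],[0,0,1]])
    if name=="wrist":
        T=np.eye(4);T[:3,:3]=Ro.from_quat(pose[1]).as_matrix();T[:3,3]=pose[0]
        M=np.linalg.inv(T@c["T_tool_cam"])[:3]
    else: M=np.c_[c["R"],c["t"]]
    return K@M
def tri(PA,PB,a,b):
    X=cv2.triangulatePoints(PA,PB,np.array(a,float).T,np.array(b,float).T); return (X[:3]/X[3]).T
def on_plane(Pm,uv,z):
    out=[]
    for u,v in uv:
        H=np.c_[Pm[:,0],Pm[:,1],Pm[:,2]*z+Pm[:,3]]
        s=np.linalg.solve(H,[u,v,1]); out.append([*(s[:2]/s[2]),z])
    return np.array(out)
def wsnap(f):
    p=(arm.read_tool_pos(),arm.read_eef_rot()); im=snapshot("wrist"); cv2.imwrite(f"pics/{f}.png",im)
    json.dump([list(map(float,p[0])),list(map(float,p[1]))],open(f"pics/{f}.json","w")); return im
def wP(f): return P("wrist",json.load(open(f"pics/{f}.json")))
def down(yaw): # tool z down, tool x axis along yaw
    return (Ro.from_euler("z",yaw)*Ro.from_euler("x",np.pi)).as_quat()
E
python3 - <<'E'
from h import *
np.set_printoptions(precision=3,suppress=True)
A=[(410,205),(427,222),(438,234),(280,258)]; B=[(278,182),(307,179),(323,177),(350,292)]
X=tri(P("scene"),P("side"),A,B); print(X)
m=X[:2].mean(0)
for yaw in (0,1.57,3.14,-1.57):
    for z in (.3,.35):
        print(yaw,z,arm.ik([m[0]-.05,m[1]-.03,z],down(yaw)) , arm.ik([X[3,0]-.05,X[3,1],z],down(yaw)))
E
```

```text
[[ 0.481  0.274  0.013]
 [ 0.56   0.285  0.009]
 [ 0.606  0.295  0.002]
 [ 0.598 -0.145  0.045]]
0 0.3 [-1.021  0.528  0.763  1.786 -0.426  1.001 -1.66 ] [-0.427  0.759  1.193  1.696 -0.749  1.221 -0.619]
0 0.35 [-1.044  0.475  0.792  1.711 -0.371  1.113 -1.711] [-0.437  0.7    1.213  1.622 -0.676  1.303 -0.683]
1.57 0.3 [-0.789  0.456  0.386  1.779 -0.206  0.946 -0.319] [-0.262  0.593  0.793  1.692 -0.475  1.059  0.684]
1.57 0.35 [-0.809  0.406  0.41   1.705 -0.181  1.069 -0.342] [-0.283  0.547  0.828  1.618 -0.429  1.168  0.643]
3.14 0.3 [-0.54   0.436  0.017  1.771 -0.009  0.935  1.05 ] [ 0.008  0.504  0.329  1.684 -0.188  0.986  1.972]
3.14 0.35 [-0.562  0.386  0.049  1.697 -0.021  1.059  1.062] [-0.058  0.467  0.433  1.612 -0.212  1.11   1.998]
-1.57 0.3 [-0.238  0.465 -0.43   1.762  0.23   0.964  2.383] [-0.408  0.728  1.135  1.696 -0.708  1.19  -2.229]
-1.57 0.35 [-0.252  0.41  -0.403  1.687  0.179  1.08   2.432] [-0.414  0.662  1.135  1.622 -0.624  1.267 -2.304]
```

```bash
cat >> h.py <<'E'
def pair(f,a,b,X,w,h,s): # side-by-side enlarged crops around world point X; prints offsets
    t=[]
    for n in (a,b):
        q=wP(n)@[*X,1]; u,v=(q[:2]/q[2]).astype(int); u0=int(np.clip(u-w//2,0,640-w)); v0=int(np.clip(v-h//2,0,480-h))
        print(n,"crop origin",u0,v0,"scale",s)
        t.append(cv2.resize(cv2.imread(f"pics/{n}.png")[v0:v0+h,u0:u0+w],None,fx=s,fy=s,interpolation=cv2.INTER_CUBIC))
    cv2.imwrite(f"pics/{f}.png",np.hstack(t) if w<=h else np.vstack(t))
E
python3 - <<'E'
from h import *
q=down(np.pi)
arm.movep([.50,.24,.24],q); wsnap("m1"); arm.line_to([.50,.32,.24],.2); wsnap("m2")
arm.movep([.48,-.10,.24],q); wsnap("n1"); arm.line_to([.48,-.18,.24],.2); wsnap("n2")
pair("mat","m1","m2",[.545,.27,.01],200,300,2)
pair("met","n1","n2",[.57,-.13,.05],200,300,2)
print(arm.read_time(),arm.read_joint_positions())
E
```

```text
m1 crop origin 255 123 scale 2
m2 crop origin 164 123 scale 2
n1 crop origin 182 180 scale 2
n2 crop origin 283 180 scale 2
4.8417 [ 3.11476549e-01  4.82840784e-01  1.54840304e-03  1.89867667e+00
 -3.54408656e-03  7.61078163e-01  1.88913539e+00]
```

View pics/mat.png

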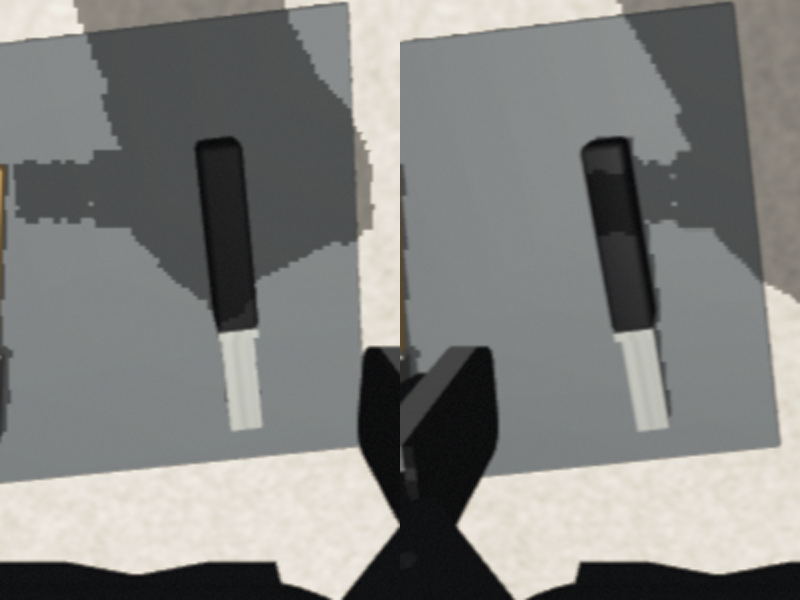

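View pics/met.png

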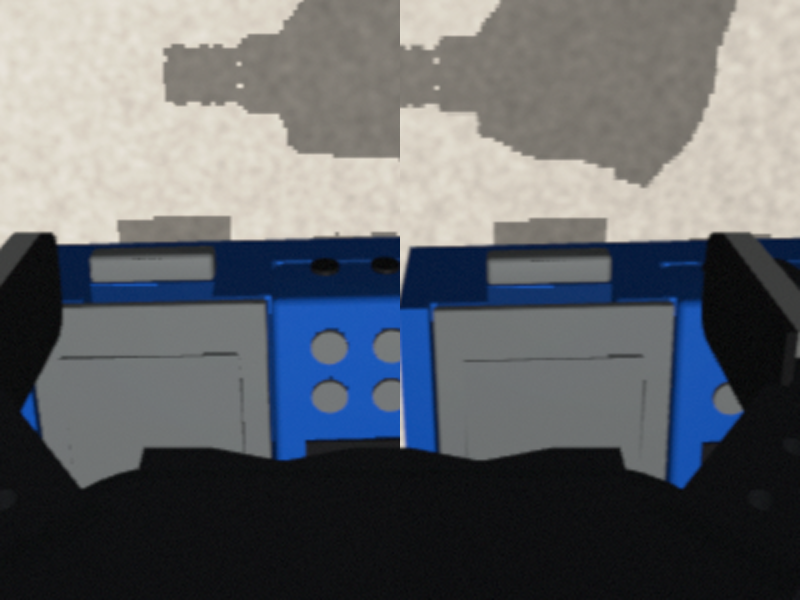

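Mat picture: the blade tip's middle is at m1 crop (246,430) and m2 (252,430), and its root at (238,331) and (234,332). Meter picture: the sill's rear edge runs (92,283)-(214,279) in n1 and (88,285)-(211,281) in n2. The cover's front corners are at (33,310)-(275,302) in n2, with (268,299) in n1.

Run:
```python
from h import *
np.set_printoptions(precision=4,suppress=True)
f=lambda o,L:[(o[0]+a/2,o[1]+b/2) for a,b in L]
X=tri(wP("m1"),wP("m2"),f((255,123),[(246.5,430.5),(238,331),(219,332),(258,328)]),f((164,123),[(252.5,430.5),(234,332),(213,333),(256,328)])); print("tip,root,handle front top L,R\n",X)
Y=tri(wP("n1"),wP("n2"),f((182,180),[(92,283),(214,279),(92,257),(213,252),(268,299)]),f((283,180),[(88,285),(211,281),(88,258),(210,254),(275,302)])); print("sill back L,R, front L,R, cover corner\n",Y)
print(on_plane(wP("n2"),f((283,180),[(33,310),(275,302)]),.055))
for n,A in (("m1",f((255,123),[(246.5,430.5),(238,331)])),("m2",f((164,123),[(252.5,430.5),(234,332)]))):
    p=on_plane(wP(n),A,.013);d=p[0]-p[1];print(n,p,np.linalg.norm(d),np.arctan2(d[1],d[0]))
# handle rear top: rounded end mid
print(on_plane(wP("m1"),f((255,123),[(219,142)]),.023), on_plane(wP("m2"),f((164,123),[(208,142)]),.023))
for n,A in (("n1",f((182,180),[(92,283),(214,279)])),("n2",f((283,180),[(88,285),(211,281)]))): print(on_plane(wP(n),A,.039))
```

```text
tip,root,handle front top L,R
 [[0.6031 0.291  0.0175]
 [0.5542 0.2848 0.0219]
 [0.5533 0.2765 0.0249]
 [0.5541 0.2937 0.0184]]
sill back L,R, front L,R, cover corner
 [[ 0.5568 -0.1747  0.0387]
 [ 0.5545 -0.1254  0.0396]
 [ 0.5465 -0.1747  0.0358]
 [ 0.5441 -0.1258  0.0368]
 [ 0.5552 -0.1035  0.0547]]
[[ 0.5587 -0.196   0.055 ]
 [ 0.5554 -0.1035  0.055 ]]
m1 [[0.6059 0.2918 0.013 ]
 [0.5578 0.2861 0.013 ]] 0.048351286285681604 0.1168029390282973
m2 [[0.6056 0.2906 0.013 ]
 [0.5582 0.2837 0.013 ]] 0.04794740993265766 0.14326408859126946
[[0.4746 0.2743 0.023 ]] [[0.4746 0.2773 0.023 ]]
[[ 0.5566 -0.1746  0.039 ]
 [ 0.5548 -0.1254  0.039 ]]
[[ 0.5567 -0.1747  0.039 ]
 [ 0.555  -0.1252  0.039 ]]
```

```bash
cat >> h.py <<'E'
TIP0=np.array([.6057,.2913,.013]); YO=.118; YM=.036; GZ=.079
NOTCH=np.array([.5560,-.150]); L=.090; DZ=GZ-.013
def tcp(tip,yaw): # TCP for blade tip position
    return [tip[0]-L*np.cos(yaw),tip[1]-L*np.sin(yaw),tip[2]+DZ]
def qo(yaw): return down(np.pi+yaw)
def mt(d,z): # point d ahead of notch mouth along meter x
    return [NOTCH[0]+d*np.cos(YM),NOTCH[1]+d*np.sin(YM),z]
E
python3 - <<'E'
from h import *
for t in [mt(-.04,.045),mt(.028,.045),mt(.087,.11),mt(-.03,.25)]: print(arm.ik(tcp(t,YM),qo(YM)))
g=tcp(TIP0,YO); q=qo(YO)
arm.move_gripper(.6,80)
arm.movep([g[0],g[1],.2],q); arm.line_to(g,.15); arm.move_gripper(0,80)
print(arm.read_opening(),arm.read_finger_force(),arm.read_ft_force())
arm.line_to([g[0],g[1],.25],.2)
arm.movep(tcp(mt(-.05,.20),YM),qo(YM)); arm.line_to(tcp(mt(-.04,.045),YM),.15)
wsnap("w1"); a=snapshot("side"); b=snapshot("scene"); cv2.imwrite("pics/s1.png",a); cv2.imwrite("pics/c1.png",b)
A=cv2.resize(a[220:345,240:440],None,fx=4,fy=4,interpolation=cv2.INTER_CUBIC)
w=cv2.imread("pics/w1.png")
cv2.imwrite("pics/v1.png",A); print(arm.read_opening(),arm.read_time(),arm.read_ft_force())
E
```

```text
[ 0.30372512  0.64344425 -0.00544513  2.16217865  0.00990842  0.33599215
  1.89681073]
[ 0.26026082  0.69459168 -0.00552167  1.98960694  0.00800282  0.45741422
  1.85563461]
[ 0.23059062  0.64920045 -0.00579583  1.79162751  0.00543391  0.70078006
  1.82861679]
[ 0.29743081  0.31269477 -0.0060274   1.92339419  0.00235677  0.90551036
  1.89703721]
0.18603326296248288 80.78166961669922 [-1.89664121 -0.94417089  5.78107726]
0.18522024649560223 12.325 [-0.49368249  0.7544094  -1.00432361]
```

View pics/v1.png

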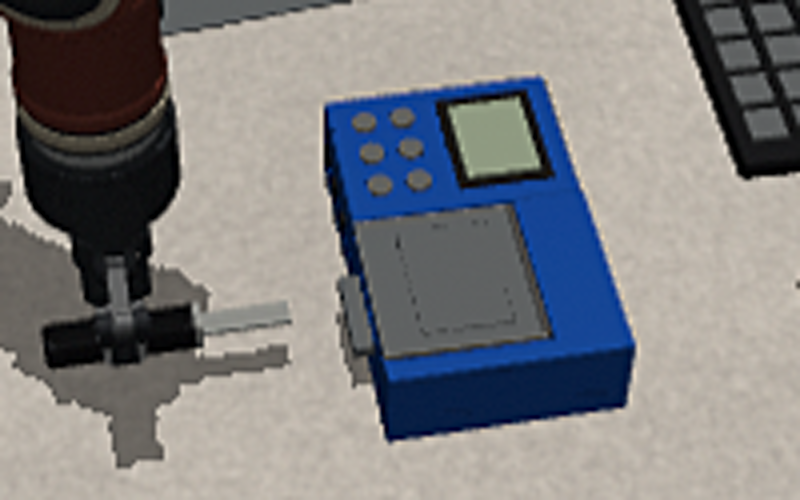

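View pics/w1.png

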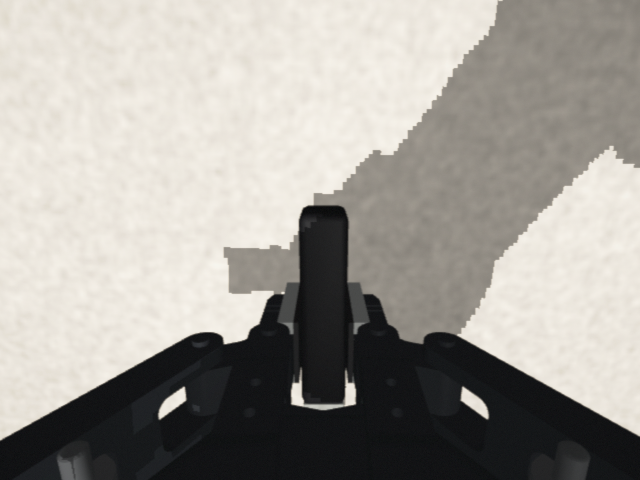

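The opener is held square in the grip: handle centred at column 324 in the wrist view. Its blade tip is at side crop (290,315), i.e. full-image (312.5,298.7), level with the notch. I'll compare that with the predicted pixel, then insert gently.

Run:
```python
from h import *
np.set_printoptions(precision=4,suppress=True)
q=P("side")@[*mt(-.04,.045),1]; print("pred tip",q[:2]/q[2], "obs 312.5 298.7")
q=P("side")@[*mt(-.04,.050),1]; print("5mm higher",q[:2]/q[2])
q0=qo(YM)
for d in (-.01,.004,.012,.020,.028):
    arm.line_to(tcp(mt(d,.045),YM),.06); f=arm.read_ft_force(); print(d,f)
    if np.linalg.norm(f)>8: print("STOP"); break
p0=arm.read_tool_pos(); print(p0, tcp(mt(.028,.045),YM),arm.read_time(),arm.read_opening())
a=snapshot("side"); cv2.imwrite("pics/v2.png",cv2.resize(a[230:330,260:420],None,fx=5,fy=5,interpolation=cv2.INTER_CUBIC))
```

```text
pred tip [311.5297 296.7732] obs 312.5 298.7
5mm higher [311.4925 295.3153]
-0.01 [ 0.0842 -0.0492 -0.2212]
0.004 [ 0.2608  0.5918 -1.4099]
0.012 [-0.128  -0.0733 -1.5048]
0.02 [ 0.1167  0.342  -0.0668]
0.028 [-0.1532  0.0916 -0.2854]
[ 0.4946 -0.1521  0.111 ] [np.float64(0.49404017166117953), np.float64(-0.1522315179192399), 0.111] 14.2083 0.18313722846632047
```

View pics/v2.png

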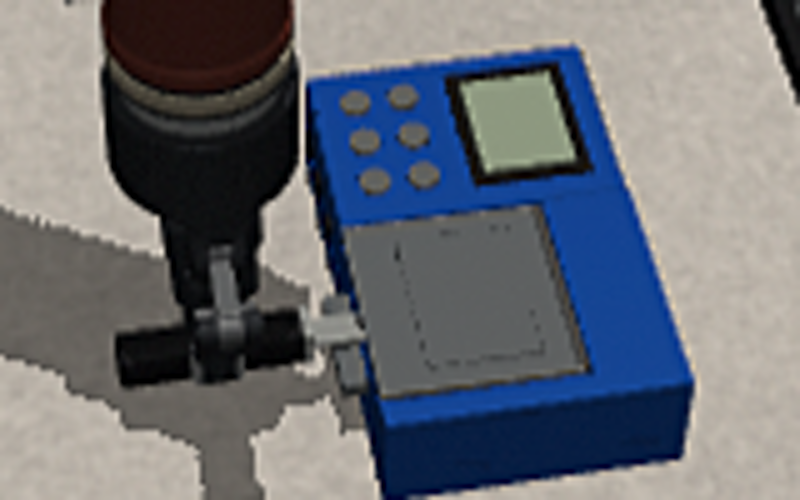

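The blade has disappeared under the cover edge at about crop (360,330), above the sill, with no contact forces. Next is levering along the arc.

Run:
```python
from h import *
np.set_printoptions(precision=2,suppress=True)
r=.059
for th in np.r_[0.05,np.arange(.2,1.75,.17)]:
    arm.line_to(tcp(mt(.087-r*np.cos(th),.051+r*np.sin(th)-.00125),YM),.06)
    f=arm.read_ft_force(); print(round(th,2),f)
    if np.linalg.norm(f)>25: print("STOP"); break
print(arm.read_time(),arm.read_opening())
a=snapshot("side");b=snapshot("scene")
k=lambda i:cv2.resize(i,(400,500),interpolation=cv2.INTER_CUBIC)
cv2.imwrite("pics/v3.png",np.hstack([k(a[200:325,300:400]),k(b[200:325,235:335])]))
```

```text
0.05 [-0.47  0.05 -0.75]
0.2 [ 0.02 -0.02 -1.1 ]
0.37 [ 1.04  0.3  -1.14]
0.54 [ 0.64 -0.42 -1.36]
0.71 [-0.44  0.53 -1.25]
0.88 [ 0.66 -0.2  -0.26]
1.05 [-0.74  0.55 -0.94]
1.22 [-0.36 -0.57 -0.73]
1.39 [-0.15 -0.17 -0.2 ]
1.56 [ 0.09 -0.72 -0.45]
1.73 [ 0.39 -0.07 -0.56]
17.6833 0.18595639613346868
```

View pics/v3.png

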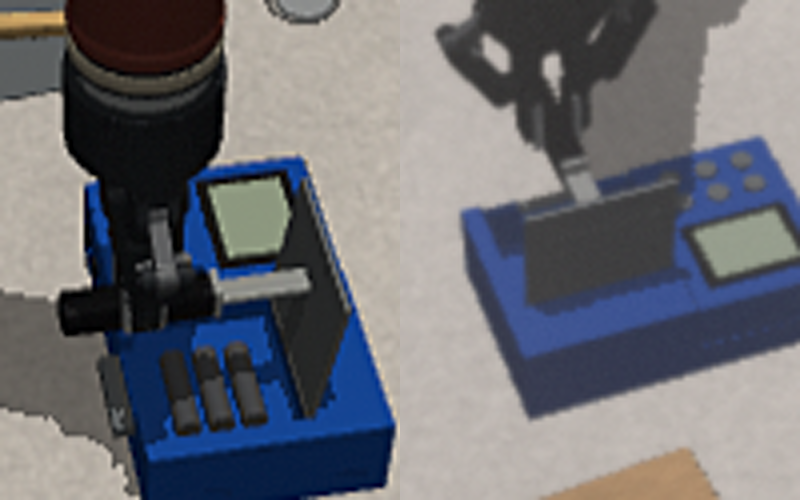

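The cover stands up with the blade tip against its underside. Its near edge runs from side crop (308,415) to (350,312), i.e. full-image (377,304) to (387.5,278). I'll check the angle against a prediction, then nudge a bit further, retreat and lay the tool back.

Run:
```python
from h import *
np.set_printoptions(precision=2,suppress=True)
def corner(th,s):
    m=np.array(mt(.087-s*np.cos(th),.051+s*np.sin(th))); n=np.array([np.sin(YM),-np.cos(YM),0]); q=P("side")@[*(m+.046*n),1]; return q[:2]/q[2]
print([ (t,corner(t,.087)) for t in (1.4,1.55,1.65,1.75)],corner(0,0))
# a little further back, then straight out
arm.line_to(tcp(mt(.087+.015,.051+.058),YM),.06); print(arm.read_ft_force())
arm.line_to(tcp(mt(-.04,.051+.058),YM),.2)
a=snapshot("side")
arm.line_to(tcp(mt(-.04,.2),YM),.25)
b=snapshot("side")
k=lambda i:cv2.resize(i[220:345,310:410],(400,500),interpolation=cv2.INTER_CUBIC)
hi=TIP0.copy(); hi[2]=.15
arm.movep(tcp(hi,YO),qo(YO)); g=tcp(TIP0,YO); lo=list(g); lo[2]+=.001
arm.line_to([g[0],g[1],g[2]+.02],.2); arm.line_to(lo,.04); print(arm.read_ft_force())
arm.move_gripper(.5); arm.line_to([g[0],g[1],.28],.25); arm.pause(.3)
print(arm.read_time())
s=snapshot("side"); c=snapshot("scene"); cv2.imwrite("pics/c9.png",c)
m=cv2.resize(s[150:275,250:350],(400,500),interpolation=cv2.INTER_CUBIC)
cv2.imwrite("pics/v4.png",np.hstack([k(s),m]))
```

```text
[(1.4, array([371.08, 278.03])), (1.55, array([377.55, 276.7 ])), (1.65, array([381.83, 276.17])), (1.75, array([386.03, 275.92]))] [375.26 303.48]
[-0.57  0.2  -0.72]
[-0.98 -0.94  3.27]
24.1333
```

View pics/v4.png

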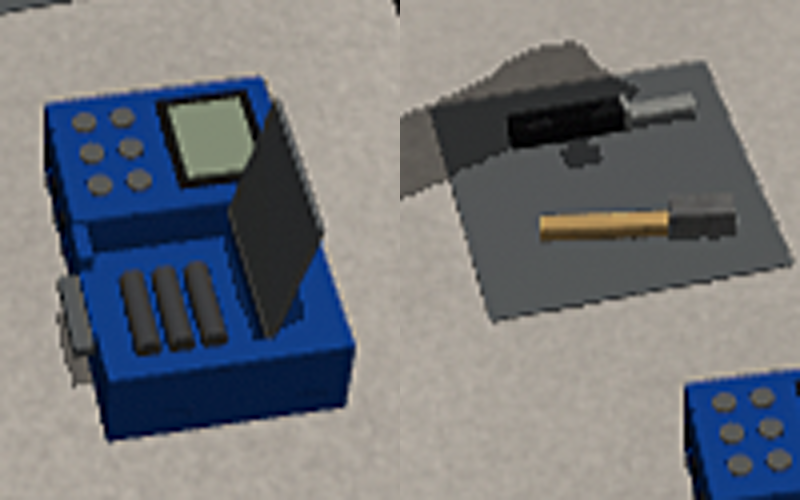

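The cover stands open just past upright, with its top near corner at crop (322,235) against its base at (272,335). The opener lies flat on the mat at (510–695,120) and the brush hasn't moved.

```bash
python3 -c "
from station import ticket; print(ticket.finish_job())"
```

```text
the job is handed in; nothing more can be done
None
```

The cover was levered open with the opener to just past upright, the tool was laid flat back on the mat, and the job was handed in at about 24 s on the robot's clock.

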